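# Cover a warm drying kettle and take only the outer lid back off

## Task

The washed nuts in the steel kettle are dry: lift the kettle off the warming plate by its bail, set it down upright on the round cork mat without dropping it, and fold the bail right down to either side. Carry the two nested lids over together by the green outer lid's handle and lower them until the vented inner lid is fully home in the kettle's mouth; then turn the green lid until its slot lines up with the inner lid's brass T stud, so that the stud lets go, and lift the green lid off alone, leaving the inner lid seated so that the kettle can breathe. Finish still holding the green lid level in the gripper, a good hand's width straight above the inner lid, and do not tip the kettle or disturb the jar, the brush or the tape measure.

Things in the scene. Friction and masses are not known exactly. Their poses are not given: they have to be found in the camera images.
- warmer: round grey electric warming plate, 140 mm across, fixed to the bench; the kettle stands on its dark plate, whose top is 45 mm above the bench. Origin: centre of its underside, at bench height
- mat_cork: round cork heat mat lying on the bench, fixed, 160 mm across and 6 mm thick. Origin: centre of its underside
- kettle: open steel kettle, 103 mm outside and 97 mm inside diameter at the mouth, 90 mm high to the rim, about 0.55 kg, a few nuts and washers fixed on its floor. Origin: centre of its underside, z up. The bail pivots on bosses at its +y and -y sides, 74 mm above the underside and 65 mm from the axis
- bail (a joint): angle of the kettle's wire bail about the kettle's y axis, rad: 0 stands straight up, +1.6 lies down fully to the kettle's +x side, -1.6 fully to its -x side (both ends are stops, a little below level). A little friction keeps it standing near upright; past about 0.3 rad either way it falls over by itself to the stop
- bail_grip (a point): centre of the bail's turned wooden grip: 16 mm thick, 48 mm long, its length along the kettle's y axis; 85 mm from the pivot line, so 159 mm above the kettle's underside when upright
- inner_lid: vented aluminium inner lid, 110 mm across its 3 mm flange, 0.15 kg. Origin: centre of the underside of its plug; the plug is 93 mm across (tapered to 80 mm at the bottom) and 14 mm deep below the flange, so seated in the kettle its origin is 76 mm above the kettle's underside. Its boss, 48 mm across, tops out 22 mm above the origin. It has no handle of its own
- stud (a point): centre of the top of the inner lid's brass T stud, 38 mm above the inner lid's origin: stem 14 mm thick, T head 40 mm long along the inner lid's x axis, 11 mm wide, 6 mm thick
- outer_lid: green skirted lid over the inner one, 120 mm across, 0.18 kg; skirt down to 14 mm below its origin. Origin: centre of the underside of its 5 mm plate, 22 mm above the inner lid's origin when nested. T head stands in a slot 48 x 23 mm, long along the outer lid's x; with their x axes over 0.7 rad apart (start: outer 0.9 to 1.2 ahead in yaw) the T is caught: lifted 5 mm, it carries the inner lid
- lid_grip (a point): centre of the outer lid's black handle bar, 44 mm above the outer lid's origin, a bridge over the stud: 14 mm wide along the outer lid's x, 54 mm long along its y, 14 mm high; fingertips may reach 20 mm below it. Set down, the outer lid turns freely on the boss, without stops; with T and slot within about 0.15 rad (either way round) it lifts off alone
- screw_jar: clear jar with red lid, 65 mm across, 99 mm high, loose; leave alone. Origin: centre of its underside
- brush: paint brush lying on the bench, 57 x 235 x 18 mm, loose; leave alone. Origin: centre of its underside
- tape_rule: yellow tape measure, 74 x 71 x 36 mm, loose; leave alone. Origin: centre of its underside

How it is judged:
On the way, in this order (a step that is already met when the one before it is completed fails the run):
1. the kettle is lifted clear of the warming plate (z of kettle in the frame of warmer above 0.06 m and contact force between kettle and warmer below 0.05 N), for 0.1 s.
2. the kettle stands upright on the cork mat with the bail folded down to one side (horizontal distance between kettle and mat_cork below 0.035 m and height (world z) of kettle below 0.009 m and angle between kettle's own z axis and vertical below 0.06 rad and (value of joint bail above 1.3 rad or value of joint bail below -1.3 rad)), for 0.2 s.
3. both lids are off the bench together, the inner one hanging from the outer one (height (world z) of inner_lid above 0.03 m and z of outer_lid in the frame of inner_lid below 0.032 m and contact force between outer_lid and the fingers above 0.5 N), for 0.2 s.
4. the nested lids are lowered by the handle until the inner lid is home in the kettle's mouth, the outer one still on it (z of inner_lid in the frame of kettle between 0.073 and 0.079 m and horizontal distance between inner_lid and kettle below 0.005 m and z of outer_lid in the frame of inner_lid below 0.03 m and contact force between outer_lid and the fingers above 0.5 N), for 0.1 s.
At the end, for the whole second after the job is handed in: Kettle upright on the mat (centres within 35 mm), bail past 1.3 rad; inner lid seated in it (3 mm in height, 5 mm sideways); green lid held in the gripper over the kettle (80 mm), level within 0.3 rad, its plate 75 mm or more above the inner lid's origin, touching neither of them (all of step 2 and z of inner_lid in the frame of kettle between 0.073 and 0.079 m and horizontal distance between inner_lid and kettle below 0.005 m and contact force between inner_lid and kettle above 0.3 N and z of outer_lid in the frame of inner_lid above 0.075 m and angle between outer_lid's own z axis and vertical below 0.3 rad and contact force between outer_lid and the fingers above 0.5 N and contact force between outer_lid and inner_lid below 0.05 N and contact force between outer_lid and kettle below 0.05 N and horizontal distance between outer_lid and kettle below 0.08 m); the arm keeps its last pose, push and grip.
It fails at once if the kettle is tipped (angle between kettle's own z axis and vertical above 0.5 rad).
It fails at once if the kettle is dropped or slammed down (height (world z) of kettle below 0.04 m and linear speed of kettle above 0.6 m/s).
It fails at once if the lids are parted while the inner lid is not seated in the kettle on the mat (distance between outer_lid and inner_lid above 0.04 m and (z of inner_lid in the frame of kettle above 0.081 m or z of inner_lid in the frame of kettle below 0.071 m or horizontal distance between inner_lid and kettle above 0.006 m)).
It fails at once if the green lid is turned to its releasing position while the inner lid is not home in the kettle, or the inner lid rises when the green lid is lifted off (angle between the x axis of outer_lid and the x axis of inner_lid, either way round below 0.25 rad and (z of inner_lid in the frame of kettle above 0.081 m or z of inner_lid in the frame of kettle below 0.071 m or horizontal distance between inner_lid and kettle above 0.006 m)).
It fails at once if the jar, the brush or the tape measure is disturbed (distance of any of screw_jar, brush, tape_rule from where it was at the start of the episode above 0.03 m).
It also fails if it takes over 64 s, if anything falls off the work surface, if the arm or the gripper's body presses on something with over 40 N, if the wrist force passes 120 N, or if a joint passes its speed limit or range.

## Robot

A 6-joint arm with a two-finger parallel gripper is mounted at the origin on a cart in front of the work surface, level with it; the furniture and walls round the work are solid. World frame = base frame: x ahead of the robot, y to its left, z up, the work surface at z = 0. Lengths are in m, angles in rad, forces in N, time in s.
With the tool pointing down it reaches from about 0.3 to 0.95 m from the base axis. Payload 3.1 kg.
Tool frame: the origin (TCP) lies between the finger pads; the fingertips stand 8 mm ahead of it and the grasp point (between the pads) lies 11 mm behind it (bot.tips_ahead is the distance from the TCP to the fingertips, in m); z points along the fingers, y is the line along which they close (so a half turn about z gives the same grasp; the last joint's range is limited). The gripper opens to 85 mm and grips with 20 to 120 N. Pads are 22 mm wide; open, the fingers measure 114 mm over their backs; the gripper's body (76 mm by 85 mm) begins 54 mm behind the grasp point. The pads swing forward as they close: fully open they stand 13 mm farther back than shut.
Start: joints at [1.24, 0.308, 1.634, -0, 1.2, -0.07], TCP at [0.161, 0.604, 0.239] pointing down, gripper open.
Joint ranges: [-3.06, 3.06], [-0.79, 1.96], [0.05, 2.63], [-1.19, 4.34], [0.05, 2.64], [-2.94, 2.94]. Speed limits (rad/s): [2.79, 2.79, 3.14, 3.14, 3.14, 3.14].

## Interface

Orientations are given as a rotation vector (axis times angle).
In Python, from plant import bot gives the robot as it stands. The module is installed in compiled form; this text tells all that it offers.
- The arm moves only by the tool drive_tool, never from a script. Its argument "deltas" is a list of rows, each an object with "offset": the shift along the world's x, y, z in units of 30 mm (1.0 is 30 mm), a list of three; "rotation": the turn, a rotation vector about the world's x, y, z in units of 6 degrees (1.0 is 6 degrees), a list of three; "fingers": the opening, from -1 (shut) to 1 (fully open). In form: [{"offset": [tx, ty, tz], "rotation": [wx, wy, wz], "fingers": fingers}, ...]. A call has 1 to 8 rows; each row shifts and turns the commanded pose from where the row before left it; what a row does not reach is not made up. A row lasts 1/12 s, in which the tool goes at most 41.7 mm and 7.16 degrees, less where a joint would pass 70% of its speed; a pose out of reach is approached as far as the arm can. A call is refused whole if a number of a shift passes 1 or a number of a turn 1, either way. A call with a gripper value outside its range is refused whole. The fingers move at their own pace and stop on an object; "force" is the grip in N (left out, the last holds). Time passes only in rows, so rows that do not move let the fingers close. It gives the time, the measured TCP pose, the force, the opening and the grip force at its end, in the units of the state.
- bot.state(): the state, without advancing time (a new reading comes with each control period).
- bot.camera(name): name is "scene" or "top" or "wrist"; returns a dict with "img" (420x560x3 uint8, red, green, blue), "range_z" (420x560 float32, m along the optical axis (not along the pixel's ray), 0 where there is no reading), "K" (3x3 intrinsics, pixels), "world_to_cam" (4x4, takes a point from world to camera coordinates). Camera axes: x right, y down, z forward; pixel columns grow to the right and rows downward; lengths in m; the calibration is good to about 2 mm. A picture is of the moment at which its call begins.
- bot.close_job(): hands the job in; it is judged then, once.
The state is a dict: "t": time; "qpos": joint angles; "dq": joint speeds; "effort": joint torques, N m; "position": TCP position; "eef_rot": TCP orientation; "force": force on the tool from outside, world axes, zero at the start; "wrist_torque": the same for the moment, N m; "gripper_width": finger opening in m; "grasp_force": force on a finger pad.
Only numpy, scipy, OpenCV 4.12 (cv2) and the standard library are available. Lean on these libraries where they do the work, as an engineer would, in place of code of your own. Each camera call takes 0.05 s, during which the arm holds its last target. There are 200 camera calls.

## Working session

There is one attempt and no reset: what is moved stays moved. The work goes in short steps, Python scripts to look and compute and a tool call to move; the robot and the scene stay as the last step left them, time stands still between calls to the robot, and variables do not carry over. Pictures are saved under pics/ and viewed, at most 12 in all, crops included, and the job is handed in when it is done.

Besides the shell and the picture viewer there is one more tool, called after ">>>" by a JSON object that holds its "api" and its "payload", one argument or row to a line. drive_tool: Moves the arm, as the interface text tells. Its arguments: {"type":"object","properties":{"deltas":{"type":"array"},"force":{"type":"number"}},"required":["deltas"]}

```bash
mkdir -p pics; cat > h.py <<'E'
import numpy as np, cv2
from plant import bot
def snap(n,f):
    c=bot.camera(n); np.savez(f'pics/{f}.npz',**c); cv2.imwrite(f'pics/{f}.png',c['img'][:,:,::-1]); return c
def load(f): return dict(np.load(f'pics/{f}.npz'))
def cloud(c):
    h,w=c['range_z'].shape; v,u=np.mgrid[:h,:w]; z=c['range_z']; K=c['K']
    P=np.stack([(u-K[0,2])/K[0,0]*z,(v-K[1,2])/K[1,1]*z,z,np.ones_like(z)],-1)
    return (P@np.linalg.inv(c['world_to_cam']).T)[...,:3]
E
python3 - <<'E'
from h import *
snap('top','t0');snap('scene','s0')
s=bot.state();print(s);
a=cv2.imread('pics/t0.png');b=cv2.imread('pics/s0.png')
E
```

```text
{'t': 0.1, 'qpos': array([ 1.24032535e+00,  3.08921992e-01,  1.63507401e+00,  3.41377629e-05,
        1.19968432e+00, -6.97010307e-02]), 'dq': array([ 0.00064876, -0.00148726, -0.00312705,  0.0013431 ,  0.00093909,
       -0.0002198 ]), 'effort': array([-1.90927640e-04, -4.16405046e+01, -2.77642912e+01, -2.02911142e-04,
        4.06708408e-03,  3.26503846e-05]), 'position': array([0.16092014, 0.60317237, 0.23815233]), 'eef_rot': array([-0.40841799, -3.11448008,  0.0032035 ]), 'force': array([ 0.16106434,  0.17020906, -0.63911544]), 'wrist_torque': array([-0.03209873,  0.02210678,  0.00584797]), 'grasp_force': 0.0, 'gripper_width': 0.08553558870187224}
```

View pics/t0.png

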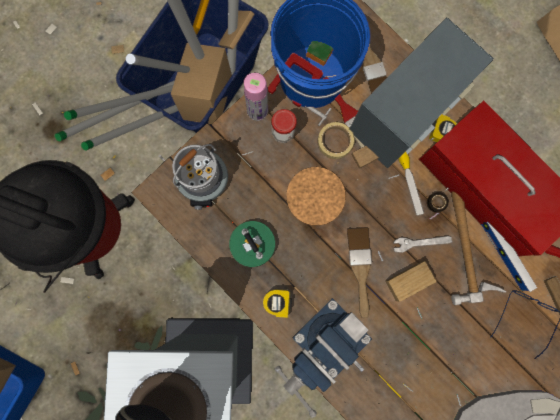

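View pics/s0.png

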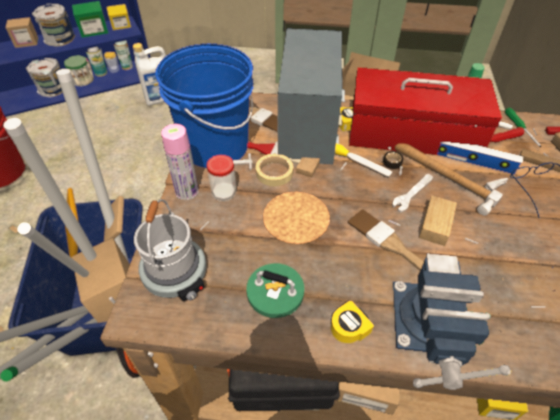

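The top view shows the kettle at about (198,172), the mat at (316,195), the lids at (252,243), the jar at (284,122) and the tape at (277,303). The bail grip is the brown bar at about (187,157) in the top view.

```bash
python3 - <<'E'
from h import *
np.set_printoptions(precision=4,suppress=True)
c=load('t0');P=cloud(c)
for n,(u,v) in dict(mat=(316,195),lid=(252,243),handle=(253,240),kettle=(198,170),grip=(187,157),jar=(284,122),tape=(277,303),brush=(358,255),can=(256,85),bench=(230,290)).items(): print(n,P[v,u])
def circ(m,name):
    q=P[m][:,:2]; (x,y),r=cv2.minEnclosingCircle(q.astype(np.float32)); print(name,x,y,r,len(q), np.median(P[m][:,2]))
def near(p,r): return np.hypot(P[...,0]-p[0],P[...,1]-p[1])<r
z=P[...,2]
hsv=cv2.cvtColor(c['img'],cv2.COLOR_RGB2HSV)
m=near(P[195,316],.12)&(z>.003)&(z<.012); circ(m,'mat')
m=near(P[243,252],.1)&(z>.03)&(z<.05); circ(m,'lidplate')
m=near(P[243,252],.1)&(z>.07); circ(m,'handle?');print(P[m].mean(0),P[m].max(0))
m=near(P[170,198],.12)&(z>.12)&(z<.142); circ(m,'kettle rim')
for n,f,b in (('t','t0',(150,120,100)),('l','t0',(215,205,75)),('s','s0',(110,190,110)),('sl','s0',(235,255,80))):
    im=load(f)['img'][:,:,::-1]; x,y,w=b
    cv2.imwrite(f'pics/c_{n}.png',cv2.resize(im[y:y+w,x:x+w],(400,400),interpolation=cv2.INTER_CUBIC))
cv2.imwrite('pics/cc.png',np.hstack([cv2.imread('pics/c_t.png'),cv2.imread('pics/c_l.png')]))
E
```

```text
mat [ 0.5637 -0.3752  0.0063]
lid [ 0.4277 -0.2091  0.0681]
handle [ 0.4386 -0.2097  0.0234]
kettle [ 0.6158 -0.0641  0.0533]
grip [ 0.6113 -0.0628  0.2104]
jar [ 0.7359 -0.2846  0.0952]
tape [ 0.2783 -0.2749  0.0368]
brush [ 0.4043 -0.4856  0.0167]
can [ 0.7916 -0.2153  0.1973]
bench [ 0.3083 -0.1518  0.0029]
mat 0.5635965466499329 -0.3752005398273468 0.11969437450170517 2347 0.005337444273021186
lidplate 0.431346595287323 -0.20782282948493958 0.05680011585354805 101 0.03140923615939939
handle? 0.3989626169204712 -0.2277197241783142 0.06573238968849182 985 1.3065385151752646
[ 0.3495 -0.2577  1.2126] [ 0.455  -0.1886  1.3065]
kettle rim 0.6073272228240967 -0.06888030469417572 0.06611406058073044 376 0.13264254874270853
```

View pics/cc.png

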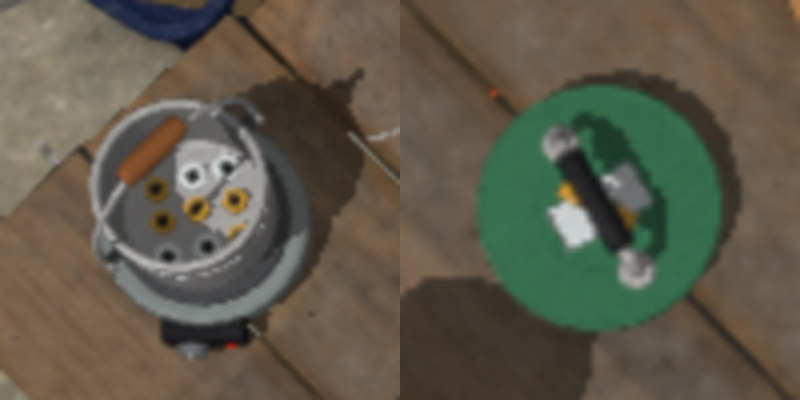

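```bash
cat >> h.py <<'E'
def ray(c,u,v,z):
    T=np.linalg.inv(c['world_to_cam']); d=T[:3,:3]@np.linalg.solve(c['K'],[u,v,1.]); o=T[:3,3]
    return o+d*(z-o[2])/d[2]
def circfit(q):
    A=np.c_[2*q,np.ones(len(q))]; s=np.linalg.lstsq(A,(q**2).sum(1),rcond=None)[0]; return s[0],s[1],np.sqrt(s[2]+s[0]**2+s[1]**2)
def blobcirc(c,mask,z):
    m=cv2.morphologyEx(mask.astype(np.uint8),cv2.MORPH_CLOSE,np.ones((9,9)))
    k=max(cv2.findContours(m,cv2.RETR_EXTERNAL,cv2.CHAIN_APPROX_NONE)[0],key=cv2.contourArea)[:,0]
    q=np.array([ray(c,u,v,z)[:2] for u,v in cv2.convexHull(k)[:,0]]); return circfit(q)
E
python3 - <<'E'
from h import *
np.set_printoptions(precision=4,suppress=True)
c=load('t0');P=cloud(c);z=P[...,2];ok=c['range_z']>0
h=cv2.cvtColor(c['img'],cv2.COLOR_RGB2HSV)
near=lambda x,y,r: ok&(np.hypot(P[...,0]-x,P[...,1]-y)<r)
v,u=np.mgrid[:420,:560]
box=lambda a,b,cc,d:(u>a)&(u<cc)&(v>b)&(v<d)
print('lid',blobcirc(c,(h[...,0]>65)&(h[...,0]<90)&(h[...,1]>110)&box(215,205,290,280),.025))
print('mat',blobcirc(c,(h[...,0]<20)&(h[...,1]>110)&(h[...,2]>130)&box(280,160,352,230),.006))
def ends(m,n):
    q=P[m]; mu=np.median(q,0); w,V=np.linalg.eigh(np.cov(q[:,:2].T)); d=V[:,1]; s=(q[:,:2]-mu[:2])@d
    print(n,len(q),mu,'mid',mu[:2]+d*(s.max()+s.min())/2,'dir',d,'yaw',np.arctan2(d[1],d[0]),'len',np.ptp(s))
ends(near(.611,-.063,.08)&(z>.195)&(z<.225)&(h[...,1]>120)&(h[...,0]<15)&box(165,140,210,175),'grip')
ends(near(.43,-.21,.06)&(z>.055)&(z<.08)&(h[...,2]<70),'handle')
ends(near(.43,-.21,.06)&(z>.055)&(z<.08),'handle all')
print('griprays',ray(c,180.5,164.5,.208),ray(c,195.8,150.5,.208)); print('handlerays',ray(c,245.2,231.6,.07),ray(c,259.25,255.6,.07))
s=load('s0');hs=cv2.cvtColor(s['img'],cv2.COLOR_RGB2HSV);Q=cloud(s)
m=(hs[...,1]>120)&(hs[...,0]<15)&box(140,195,165,230)&(Q[...,2]>.18);P=Q; print(m.sum())
if m.sum()>5: ends(m,'grip s')
E
```

```text
lid (np.float64(0.42972278220858184), np.float64(-0.20730636322005402), np.float64(0.05813996637189291))
mat (np.float64(0.5627356842961981), np.float64(-0.3700936453274114), np.float64(0.08157870889481231))
grip 119 [ 0.6113 -0.0645  0.2088] mid [ 0.6107 -0.0639] dir [-0.7336  0.6796] yaw 2.3944346869549937 len 0.04514117430011538
handle 101 [ 0.4298 -0.2071  0.0717] mid [ 0.4297 -0.2071] dir [-0.8411 -0.5409] yaw -2.570072841954896 len 0.05164425326500581
handle all 144 [ 0.4277 -0.2069  0.0701] mid [ 0.4289 -0.2062] dir [-0.8455 -0.5339] yaw -2.5783622601539915 len 0.07820974212582343
griprays [ 0.5941 -0.0483  0.208 ] [ 0.6275 -0.0818  0.208 ]
handlerays [ 0.456  -0.1914  0.07  ] [ 0.3963 -0.2281  0.07  ]
155
grip s 155 [ 0.6073 -0.0599  0.209 ] mid [0.3418 0.0137] dir [-0.9636  0.2672] yaw 2.8710665708139587 len 0.5980282385173283
```

```bash
python3 - <<'E'
from h import *
H=np.full((30,34),-9.)
for f in('t0','s0'):
    c=load(f);P=cloud(c);P=P[c['range_z']>0]
    i=((P[:,0]+.1)/.04).astype(int);j=((.9-P[:,1])/.04).astype(int)
    o=(i>=0)&(i<30)&(j>=0)&(j<34)&(P[:,0]>-.1)&(P[:,1]<.9); np.maximum.at(H,(i[o],j[o]),P[o,2])
print('cols y .9 -> -.46 cm heights')
for i in range(29,-1,-1): print('%.2f'%(i*.04-.08),' '.join('%4d'%(x*100) if x>-9 else '   .' for x in H[i]))
E
```

```text
cols y .9 -> -.46 cm heights
1.08  -86  -86  -86  -86  -86  -87  -86  -86  -86  -86  -87  -86  -86  -53  -53  -59  -64  -53  -59  -29  -31  -48  -48  -48  -53    .    .    .    .    .    .    .    .    .
1.04  -85  -86  -86  -86  -87  -85  -86  -87  -86  -86  -86  -86  -87  -86  -53  -53  -47  -50  -49  -18  -29  -48  -47  -48    .    .    .    .    .    .    .    .    .    .
1.00  -86  -86  -86  -86  -86  -86  -87  -86  -86  -86  -86  -86  -86  -86  -49  -39  -41  -53  -11   -7  -48  -48  -47  -52    .    .    .    .    .   24   24   24   24   24
0.96  -87  -86  -86  -86  -86  -86  -86  -86  -86  -86  -86  -86  -86  -44  -33  -32  -40  -48    0    0  -67  -53  -52  -59    .    .    .    .   24   24   19    4   19   24
0.92  -86  -86  -86  -86  -86  -86  -87  -87  -87  -87  -85  -86  -39  -39  -26  -30  -42  -44   -1   -1  -53  -53  -53    .  -87    .    .    .   24   23    2    4    4   23
0.88  -86  -86  -87  -86  -86  -86  -86  -86  -86  -86  -86  -86  -34  -19  -20  -36  -37  -46  -87  -87    .    .    .    .  -88  -86    .    0   24   23    .    2    1   23
0.84  -86  -86  -86  
[... 3480 characters left out ...]
.04  -81  -74  -86  -86  -51  -50  -87  -86  -86  -86  -86  -86  -86  -86  -86  -86  -86  -87    0    0    2   14   18   19   11    0    0  -81  -86  -86   12   14    0    0
0.00  -89  -74  -71  -71  -71  -47  -86  -86  -86  -86  -86  -86    .    .    .    .    .    .    0    0    .    .    .   12   12    0    0  -77  -86  -86  -86  -87    0    0
-0.04    .    .  -88  -71  -53  -50  -57  -86  -86  -86  -86  -86    .    .    .    .    .    .    .    .    .    .    .    .    .  -55  -77  -78  -86  -87  -86  -86    .    0
-0.08    .  -86    .    .  -54  -57  -57  -87  -86  -86  -86  -86    .    .    .    .    .    .    .    .    .    .    .    .    .  -56  -76  -78  -86  -86  -86  -87    .    .
```

>>> {"api": "drive_tool", "payload": {
  "deltas": [
    {"offset":[0.4,-0.6,0.1],"rotation":[0,0,-0.2],"fingers":1},
    {"offset":[0.64,-0.94,0.1],"rotation":[0,0,-0.2],"fingers":1},
    {"offset":[0.64,-0.94,0.1],"rotation":[0,0,-0.2],"fingers":1},
    {"offset":[0.64,-0.94,0.1],"rotation":[0,0,-0.2],"fingers":1},
    {"offset":[0.64,-0.94,0.1],"rotation":[0,0,-0.2],"fingers":1},
    {"offset":[0.64,-0.94,0.1],"rotation":[0,0,-0.2],"fingers":1},
    {"offset":[0.64,-0.94,0],"rotation":[0,0,-0.2],"fingers":1},
    {"offset":[0.64,-0.94,0],"rotation":[0,0,-0.2],"fingers":1}
  ],
  "force": 60
}}

```text
t: 0.77
position: [0.308, 0.3869, 0.2571]
eef_rot: [0.669, 3.07, -0.0]
force: [1.3, 0.3, 0.1]
gripper_width: 0.0852
grasp_force: 0.0
```

>>> {"api": "drive_tool", "payload": {
  "deltas": [
    {"offset":[0.64,-0.94,0],"rotation":[0,0,-0.2],"fingers":1},
    {"offset":[0.64,-0.94,0],"rotation":[0,0,-0.2],"fingers":1},
    {"offset":[0.64,-0.94,0],"rotation":[0,0,-0.2],"fingers":1},
    {"offset":[0.64,-0.94,0],"rotation":[0,0,-0.2],"fingers":1},
    {"offset":[0.64,-0.94,0],"rotation":[0,0,-0.2],"fingers":1},
    {"offset":[0.64,-0.94,0],"rotation":[0,0,-0.2],"fingers":1},
    {"offset":[0.64,-0.94,0],"rotation":[0,0,-0.2],"fingers":1},
    {"offset":[0.64,-0.94,0],"rotation":[0,0,-0.2],"fingers":1}
  ]
}}

```text
t: 1.43
position: [0.4615, 0.1612, 0.257]
eef_rot: [-0.924, -3.002, 0.0]
force: [0.5, 0.5, 0.5]
gripper_width: 0.0854
grasp_force: 0.0
```

>>> {"api": "drive_tool", "payload": {
  "deltas": [
    {"offset":[0.64,-0.94,0],"rotation":[0,0,-0.2],"fingers":1},
    {"offset":[0.64,-0.94,0],"rotation":[0,0,-0.2],"fingers":1},
    {"offset":[0.64,-0.94,0],"rotation":[0,0,-0.2],"fingers":1},
    {"offset":[0.6,-0.9,0],"rotation":[0,0,-0.2],"fingers":1},
    {"offset":[0.5,-0.8,0],"rotation":[0,0,-0.2],"fingers":1},
    {"offset":[0.3,-0.6,0],"rotation":[0,0,-0.2],"fingers":1},
    {"offset":[0,0,0],"rotation":[0,0,0],"fingers":1},
    {"offset":[0,0,0],"rotation":[0,0,0],"fingers":1}
  ]
}}

```text
t: 2.1
position: [0.5605, 0.0086, 0.2565]
eef_rot: [-1.111, -2.937, 0.0]
force: [-0.1, 0.1, -0.4]
gripper_width: 0.0858
grasp_force: 0.0
```

>>> {"api": "drive_tool", "payload": {
  "deltas": [
    {"offset":[0.4,-0.6,0],"rotation":[0,0,-0.2],"fingers":1},
    {"offset":[0.6,-0.9,0],"rotation":[0,0,-0.2],"fingers":1},
    {"offset":[0.4,-0.6,0],"rotation":[0,0,0],"fingers":1},
    {"offset":[0.23,-0.29,-0.1],"rotation":[0,0,0],"fingers":1},
    {"offset":[0,0,-0.7],"rotation":[0,0,0],"fingers":1},
    {"offset":[0,0,-0.8],"rotation":[0,0,0],"fingers":1},
    {"offset":[0,0,-0.5],"rotation":[0,0,0],"fingers":1},
    {"offset":[0,0,0],"rotation":[0,0,0],"fingers":1}
  ]
}}

```text
t: 2.77
position: [0.6056, -0.0603, 0.1893]
eef_rot: [-1.165, -2.907, 0.002]
force: [-0.2, 0.6, -0.7]
gripper_width: 0.0855
grasp_force: 0.0
```

```bash
python3 - <<'E'
from h import *
snap('top','t1');snap('wrist','w1')
im=load('t1')['img'][:,:,::-1]
a=cv2.resize(im[100:240,130:270],(400,400),interpolation=cv2.INTER_CUBIC)
b=cv2.resize(cv2.imread('pics/w1.png'),(400,300)); b=np.vstack([b,np.zeros((100,400,3),np.uint8)])
cv2.imwrite('pics/m1.png',np.hstack([a,b]))
E
```

```text
(no output)
```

View pics/m1.png

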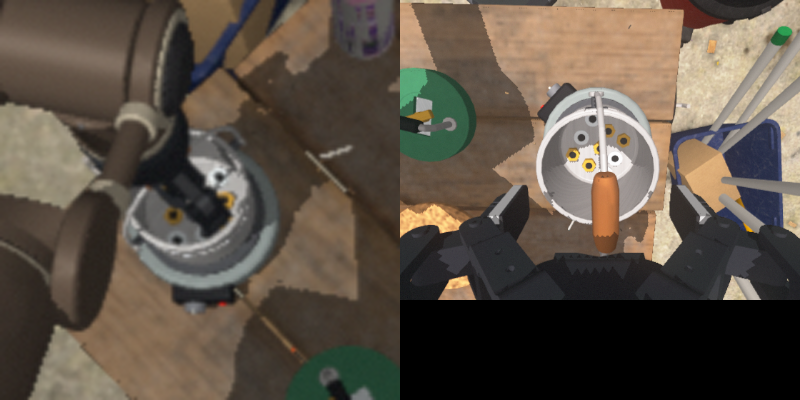

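The wrist view shows the wooden grip at (605,212), centred between the pads and aligned with them, so I close and lift.

>>> {"api": "drive_tool", "payload": {
  "deltas": [
    {"offset":[0,0,0],"rotation":[0,0,0],"fingers":-1},
    {"offset":[0,0,0],"rotation":[0,0,0],"fingers":-1},
    {"offset":[0,0,0],"rotation":[0,0,0],"fingers":-1},
    {"offset":[0,0,0],"rotation":[0,0,0],"fingers":-1},
    {"offset":[0,0,0],"rotation":[0,0,0],"fingers":-1},
    {"offset":[0,0,0],"rotation":[0,0,0],"fingers":-1},
    {"offset":[0,0,0],"rotation":[0,0,0],"fingers":-1},
    {"offset":[0,0,0],"rotation":[0,0,0],"fingers":-1}
  ],
  "force": 60
}}

```text
t: 3.53
position: [0.6102, -0.0625, 0.1951]
eef_rot: [1.17, 2.914, 0.001]
force: [0.4, -0.1, 3.1]
gripper_width: 0.0141
grasp_force: 58.7
```

>>> {"api": "drive_tool", "payload": {
  "deltas": [
    {"offset":[0,0,0.2],"rotation":[0,0,0],"fingers":-1},
    {"offset":[0,0,0.3],"rotation":[0,0,0],"fingers":-1},
    {"offset":[0,0,0.3],"rotation":[0,0,0],"fingers":-1},
    {"offset":[0,0,0.3],"rotation":[0,0,0],"fingers":-1},
    {"offset":[0,0,0.3],"rotation":[0,0,0],"fingers":-1},
    {"offset":[0,0,0.2],"rotation":[0,0,0],"fingers":-1},
    {"offset":[0,0,0.1],"rotation":[0,0,0],"fingers":-1},
    {"offset":[0,0,0],"rotation":[0,0,0],"fingers":-1}
  ]
}}

```text
t: 4.2
position: [0.6104, -0.0626, 0.2467]
eef_rot: [1.169, 2.913, 0.001]
force: [0.2, 0.8, -5.3]
gripper_width: 0.0146
grasp_force: 58.6
```

```bash
python3 - <<'E'
from h import *
snap('wrist','w2');snap('scene','s2')
a=cv2.resize(cv2.imread('pics/w2.png'),(400,300));b=cv2.resize(cv2.imread('pics/s2.png')[100:340,60:380],(400,300))
cv2.imwrite('pics/m2.png',np.hstack([a,b]))
E
```

```text
(no output)
```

View pics/m2.png

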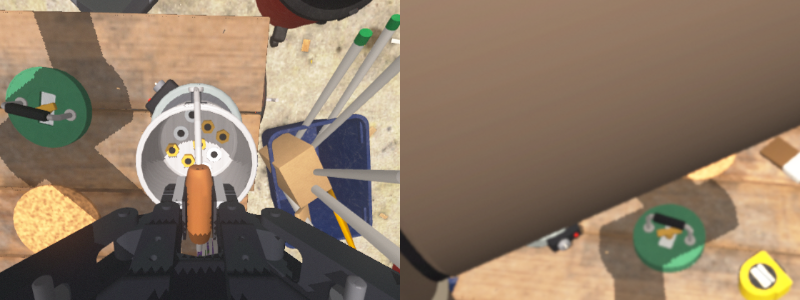

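>>> {"api": "drive_tool", "payload": {
  "deltas": [
    {"offset":[-0.03,-0.2,0],"rotation":[0,0,0],"fingers":-1},
    {"offset":[-0.06,-0.4,0],"rotation":[0,0,0],"fingers":-1},
    {"offset":[-0.09,-0.6,0],"rotation":[0,0,0],"fingers":-1},
    {"offset":[-0.09,-0.6,0],"rotation":[0,0,0],"fingers":-1},
    {"offset":[-0.09,-0.6,0],"rotation":[0,0,0],"fingers":-1},
    {"offset":[-0.09,-0.6,0],"rotation":[0,0,0],"fingers":-1},
    {"offset":[-0.09,-0.6,0],"rotation":[0,0,0],"fingers":-1},
    {"offset":[-0.09,-0.6,0],"rotation":[0,0,0],"fingers":-1}
  ]
}}

```text
t: 4.97
position: [0.5899, -0.1905, 0.2447]
eef_rot: [-1.171, -2.914, 0.001]
force: [-0.3, 0.2, -5.3]
gripper_width: 0.0141
grasp_force: 58.6
```

>>> {"api": "drive_tool", "payload": {
  "deltas": [
    {"offset":[-0.09,-0.6,0],"rotation":[0,0,0],"fingers":-1},
    {"offset":[-0.09,-0.6,0],"rotation":[0,0,0],"fingers":-1},
    {"offset":[-0.09,-0.6,0],"rotation":[0,0,0],"fingers":-1},
    {"offset":[-0.09,-0.6,0],"rotation":[0,0,0],"fingers":-1},
    {"offset":[-0.09,-0.6,0],"rotation":[0,0,0],"fingers":-1},
    {"offset":[-0.09,-0.6,0],"rotation":[0,0,0],"fingers":-1},
    {"offset":[-0.09,-0.6,0],"rotation":[0,0,0],"fingers":-1},
    {"offset":[-0.09,-0.6,0],"rotation":[0,0,0],"fingers":-1}
  ]
}}

```text
t: 5.63
position: [0.5679, -0.3344, 0.2445]
eef_rot: [-1.171, -2.914, 0.001]
force: [0.1, -0.5, -3.5]
gripper_width: 0.0138
grasp_force: 58.6
```

>>> {"api": "drive_tool", "payload": {
  "deltas": [
    {"offset":[-0.09,-0.6,0],"rotation":[0,0,0],"fingers":-1},
    {"offset":[-0.06,-0.4,0],"rotation":[0,0,0],"fingers":-1},
    {"offset":[-0.03,-0.28,0],"rotation":[0,0,0],"fingers":-1},
    {"offset":[0,0,0],"rotation":[0,0,0],"fingers":-1},
    {"offset":[0,0,0],"rotation":[0,0,0],"fingers":-1},
    {"offset":[0,0,0],"rotation":[0,0,0],"fingers":-1},
    {"offset":[0,0,0],"rotation":[0,0,0],"fingers":-1},
    {"offset":[0,0,0],"rotation":[0,0,0],"fingers":-1}
  ]
}}

```text
t: 6.3
position: [0.5641, -0.3698, 0.2453]
eef_rot: [-1.168, -2.916, -0.0]
force: [0.6, 0.5, -5.2]
gripper_width: 0.0139
grasp_force: 58.6
```

```bash
python3 - <<'E'
from h import *
snap('wrist','w3')
a=cv2.resize(cv2.imread('pics/w3.png'),(400,300));b=cv2.resize(cv2.imread('pics/w2.png'),(400,300))
cv2.imwrite('pics/m3.png',np.hstack([a,b]))
E
```

```text
(no output)
```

View pics/m3.png

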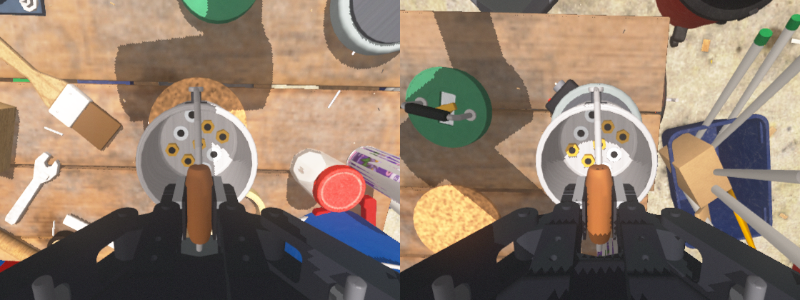

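>>> {"api": "drive_tool", "payload": {
  "deltas": [
    {"offset":[0,0,-0.3],"rotation":[0,0,0],"fingers":-1},
    {"offset":[0,0,-0.5],"rotation":[0,0,0],"fingers":-1},
    {"offset":[0,0,-0.5],"rotation":[0,0,0],"fingers":-1},
    {"offset":[0,0,-0.5],"rotation":[0,0,0],"fingers":-1},
    {"offset":[0,0,-0.4],"rotation":[0,0,0],"fingers":-1},
    {"offset":[0,0,-0.3],"rotation":[0,0,0],"fingers":-1},
    {"offset":[0,0,-0.2],"rotation":[0,0,0],"fingers":-1},
    {"offset":[0,0,-0.1],"rotation":[0,0,0],"fingers":-1}
  ]
}}

```text
t: 7.02
position: [0.5634, -0.3705, 0.16]
eef_rot: [-1.17, -2.914, -0.001]
force: [-1.0, -0.5, -4.0]
gripper_width: 0.0144
grasp_force: 58.6
```

>>> {"api": "drive_tool", "payload": {
  "deltas": [
    {"offset":[0,0,-0.05],"rotation":[0,0,0],"fingers":-1},
    {"offset":[0,0,-0.05],"rotation":[0,0,0],"fingers":-1},
    {"offset":[0,0,-0.05],"rotation":[0,0,0],"fingers":-1},
    {"offset":[0,0,0],"rotation":[0,0,0],"fingers":-1}
  ]
}}

```text
t: 7.35
position: [0.5641, -0.3711, 0.1573]
eef_rot: [1.17, 2.914, -0.0]
force: [-0.1, -0.2, -4.4]
gripper_width: 0.0143
grasp_force: 58.6
```

>>> {"api": "drive_tool", "payload": {
  "deltas": [
    {"offset":[0,0,-0.05],"rotation":[0,0,0],"fingers":-1},
    {"offset":[0,0,-0.05],"rotation":[0,0,0],"fingers":-1},
    {"offset":[0,0,-0.05],"rotation":[0,0,0],"fingers":-1},
    {"offset":[0,0,0],"rotation":[0,0,0],"fingers":-1}
  ]
}}

```text
t: 7.68
position: [0.5651, -0.3716, 0.1562]
eef_rot: [1.169, 2.912, -0.001]
force: [-2.0, 3.1, 7.5]
gripper_width: 0.014
grasp_force: 60.0
```

>>> {"api": "drive_tool", "payload": {
  "deltas": [
    {"offset":[0,0,0],"rotation":[0,0,0],"fingers":-0.2},
    {"offset":[0,0,0],"rotation":[0,0,0],"fingers":-0.2},
    {"offset":[0,0,0],"rotation":[0,0,0],"fingers":-0.2},
    {"offset":[0,0,0],"rotation":[0,0,0],"fingers":-0.2},
    {"offset":[-0.14,-0.145,0],"rotation":[0,0,0],"fingers":-0.2},
    {"offset":[-0.14,-0.145,0],"rotation":[0,0,0],"fingers":-0.2},
    {"offset":[-0.14,-0.145,0],"rotation":[0,0,0],"fingers":-0.2},
    {"offset":[-0.14,-0.145,0],"rotation":[0,0,0],"fingers":-0.2}
  ]
}}

```text
t: 8.35
position: [0.5463, -0.3889, 0.152]
eef_rot: [-1.171, -2.915, 0.0]
force: [0.1, -0.3, -0.4]
gripper_width: 0.0344
grasp_force: 0.0
```

>>> {"api": "drive_tool", "payload": {
  "deltas": [
    {"offset":[-0.14,-0.145,0],"rotation":[0,0,0],"fingers":-0.2},
    {"offset":[-0.14,-0.145,0],"rotation":[0,0,0],"fingers":-0.2},
    {"offset":[-0.14,-0.145,0],"rotation":[0,0,0],"fingers":-0.2},
    {"offset":[-0.14,-0.145,0],"rotation":[0,0,0],"fingers":-0.2},
    {"offset":[-0.14,-0.145,0],"rotation":[0,0,0],"fingers":-0.2},
    {"offset":[-0.14,-0.145,0.2],"rotation":[0,0,0],"fingers":-0.2},
    {"offset":[0,0,0.4],"rotation":[0,0,0],"fingers":-0.2},
    {"offset":[0,0,0.6],"rotation":[0,0,0],"fingers":-0.2}
  ]
}}

```text
t: 9.02
position: [0.5205, -0.4139, 0.1875]
eef_rot: [-1.17, -2.912, -0.002]
force: [-0.0, -0.4, 0.0]
gripper_width: 0.0339
grasp_force: 0.0
```

>>> {"api": "drive_tool", "payload": {
  "deltas": [
    {"offset":[0,0,0.6],"rotation":[0,0,0],"fingers":1},
    {"offset":[0,0,0.7],"rotation":[0,0,0],"fingers":1},
    {"offset":[0,0,0.5],"rotation":[0,0,0],"fingers":1},
    {"offset":[0,0,0],"rotation":[0,0,0],"fingers":1}
  ]
}}

```text
t: 9.35
position: [0.5243, -0.4163, 0.2487]
eef_rot: [1.166, 2.907, -0.005]
force: [0.6, -0.1, 0.4]
gripper_width: 0.0803
grasp_force: 0.0
```

```bash
python3 - <<'E'
from h import *
snap('wrist','w4');snap('top','t4');snap('scene','s4')
a=cv2.resize(cv2.imread('pics/w4.png'),(400,300));b=cv2.resize(cv2.imread('pics/t4.png')[110:320,170:450],(400,300))
cv2.imwrite('pics/m4.png',np.hstack([a,b]))
E
```

```text
(no output)
```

View pics/m4.png

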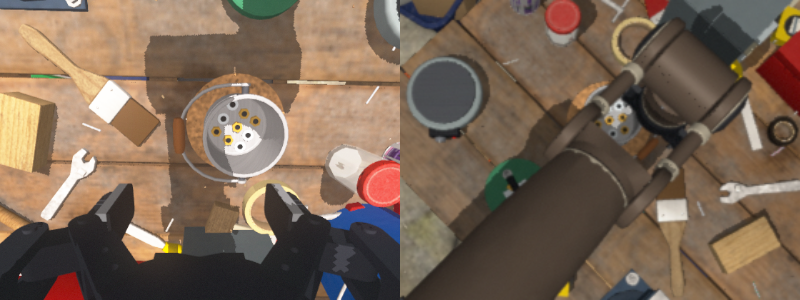

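The wrist view shows the bail lying down to the left, its grip at (179,137), and the kettle upright on the mat. Next I go to the lids.

>>> {"api": "drive_tool", "payload": {
  "deltas": [
    {"offset":[-0.1,0.2,0],"rotation":[0,0,-0.96],"fingers":1},
    {"offset":[-0.18,0.4,-0.17],"rotation":[0,0,-0.96],"fingers":1},
    {"offset":[-0.18,0.4,-0.17],"rotation":[0,0,-0.96],"fingers":1},
    {"offset":[-0.18,0.4,-0.17],"rotation":[0,0,-0.96],"fingers":1},
    {"offset":[-0.18,0.4,-0.17],"rotation":[0,0,-0.96],"fingers":1},
    {"offset":[-0.18,0.4,-0.17],"rotation":[0,0,-0.96],"fingers":1},
    {"offset":[-0.18,0.4,-0.17],"rotation":[0,0,-0.96],"fingers":1},
    {"offset":[-0.18,0.4,-0.17],"rotation":[0,0,-0.96],"fingers":1}
  ]
}}

```text
t: 10.17
position: [0.4796, -0.3228, 0.2043]
eef_rot: [-2.221, -2.217, 0.001]
force: [0.4, 0.2, 0.7]
gripper_width: 0.0857
grasp_force: 0.0
```

>>> {"api": "drive_tool", "payload": {
  "deltas": [
    {"offset":[-0.18,0.4,-0.17],"rotation":[0,0,-0.96],"fingers":1},
    {"offset":[-0.18,0.4,-0.17],"rotation":[0,0,-0.96],"fingers":1},
    {"offset":[-0.18,0.4,-0.17],"rotation":[0,0,-0.96],"fingers":1},
    {"offset":[-0.18,0.4,-0.17],"rotation":[0,0,-0.96],"fingers":1},
    {"offset":[-0.18,0.4,-0.17],"rotation":[0,0,-0.96],"fingers":1},
    {"offset":[-0.18,0.4,-0.17],"rotation":[0,0,-0.96],"fingers":1},
    {"offset":[-0.18,0.4,-0.17],"rotation":[0,0,-0.96],"fingers":1},
    {"offset":[-0.18,0.4,-0.17],"rotation":[0,0,-0.96],"fingers":1}
  ]
}}

```text
t: 10.83
position: [0.4362, -0.2269, 0.1639]
eef_rot: [-2.912, -1.171, 0.003]
force: [0.1, 0.1, -0.3]
gripper_width: 0.0854
grasp_force: 0.0
```

>>> {"api": "drive_tool", "payload": {
  "deltas": [
    {"offset":[-0.18,0.4,-0.17],"rotation":[0,0,-0.96],"fingers":1},
    {"offset":[-0.1,0.3,0],"rotation":[0,0,-0.96],"fingers":1},
    {"offset":[0,0,0],"rotation":[0,0,0],"fingers":1},
    {"offset":[0,0,0],"rotation":[0,0,0],"fingers":1}
  ]
}}

```text
t: 11.17
position: [0.4286, -0.2067, 0.1596]
eef_rot: [-3.013, -0.886, 0.002]
force: [-0.7, -0.2, 0.6]
gripper_width: 0.0853
grasp_force: 0.0
```

```bash
python3 - <<'E'
from h import *
np.set_printoptions(precision=4,suppress=True)
c=snap('wrist','w5');snap('scene','s5');snap('top','t5')
for f,m in(('w4',1),('t5',1),('s5',1)):
    d=load(f);P=cloud(d);q=P[(d['range_z']>0)&(np.abs(P[...,2]-.096)<.005)&(np.hypot(P[...,0]-.565,P[...,1]+.3715)<.065)]
    if len(q)>20:
        x,y,r=circfit(q[:,:2]); res=np.abs(np.hypot(q[:,0]-x,q[:,1]-y)-.05); q=q[res<.006]; print(f,'rim',len(q),circfit(q[:,:2]), q[:,2].max())
a=cv2.resize(cv2.imread('pics/w5.png'),(560,420))
cv2.imwrite('pics/m5.png',cv2.resize(a,(800,600)))
P=cloud(c);m=(c['range_z']>0)&(P[...,2]>.065)&(P[...,2]<.08)&(np.hypot(P[...,0]-.43,P[...,1]+.207)<.06)
q=P[m][:,:2];mu=q.mean(0);w,V=np.linalg.eigh(np.cov(q.T));print('handle',len(q),mu,V[:,1],np.arctan2(*V[::-1,1]),P[m][:,2].max())
h=cv2.cvtColor(c['img'],cv2.COLOR_RGB2HSV);print('lid',blobcirc(c,(h[...,0]>65)&(h[...,0]<90)&(h[...,1]>110)&(P[...,2]>.015),.027))
E
```

```text
w4 rim 2460 (np.float64(0.5626980409677378), np.float64(-0.3740822949132472), np.float64(0.050596513073339545)) 0.0996017326783295
t5 rim 273 (np.float64(0.5629451215366477), np.float64(-0.3747966653720771), np.float64(0.05094804162723046)) 0.10078586280234081
handle 1669 [ 0.4319 -0.2037] [-0.8448 -0.5351] -2.5770183424483464 0.07595743492660403
lid (np.float64(0.43325388394851055), np.float64(-0.221409125388243), np.float64(0.04407102504027915))
```

View pics/m5.png

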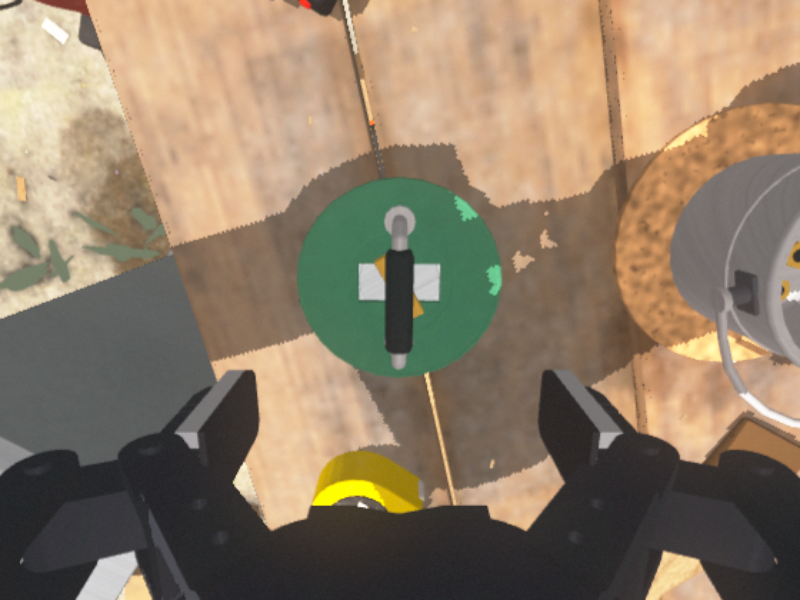

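The handle lies vertical at column 400, centred between the fingers at about 205 and 590. The brass T is seen from (378,262) to (420,314), clearly turned away from the horizontal slot.

>>> {"api": "drive_tool", "payload": {
  "deltas": [
    {"offset":[0.07,0.05,-0.3],"rotation":[0,0,0],"fingers":1},
    {"offset":[0,0,-0.6],"rotation":[0,0,0],"fingers":1},
    {"offset":[0,0,-0.7],"rotation":[0,0,0],"fingers":1},
    {"offset":[0,0,-0.7],"rotation":[0,0,0],"fingers":1},
    {"offset":[0,0,-0.6],"rotation":[0,0,0],"fingers":1},
    {"offset":[0,0,-0.4],"rotation":[0,0,0],"fingers":1},
    {"offset":[0,0,0],"rotation":[0,0,0],"fingers":1},
    {"offset":[0,0,0],"rotation":[0,0,0],"fingers":1}
  ]
}}

```text
t: 11.98
position: [0.431, -0.2057, 0.0607]
eef_rot: [-3.014, -0.881, 0.002]
force: [0.1, 0.5, -0.1]
gripper_width: 0.0853
grasp_force: 0.0
```

```bash
python3 - <<'E'
from h import *
c=load('w5');im=c['img'];h=cv2.cvtColor(im,cv2.COLOR_RGB2HSV)
v,u=np.mgrid[:420,:560]
g=(h[...,0]>12)&(h[...,0]<28)&(h[...,1]>120)&(h[...,2]>90)&(u>245)&(u<315)&(v>165)&(v<235)
dark=(im.max(2)<70)&(u>245)&(u<315)&(v>150)&(v<260)
print(g.sum())
def px(p):
    q=c['world_to_cam'][:3]@np.append(p,1);q=c['K']@q;return q[:2]/q[2]
best=[]
for cx in np.arange(.424,.437,.001):
  for cy in np.arange(-.213,-.2,.001):
    for a in np.arange(-np.pi/2,np.pi/2,.04):
      R=np.array([[np.cos(a),-np.sin(a)],[np.sin(a),np.cos(a)]])
      poly=np.array([px([*(np.array([cx,cy])+R@p),.038]) for p in([.02,.0055],[-.02,.0055],[-.02,-.0055],[.02,-.0055])])
      m=np.zeros(g.shape,np.uint8);cv2.fillPoly(m,[poly.round().astype(int)],1);m=(m>0)&~dark
      best.append(((m&g).sum()/((m|g).sum()),a,cx,cy))
best.sort(reverse=True)
for b in best[:6]: print(b)
E
```

```text
160
(np.float64(0.9127906976744186), np.float64(1.0692036732051058), np.float64(0.43), np.float64(-0.205))
(np.float64(0.8461538461538461), np.float64(1.0692036732051058), np.float64(0.43), np.float64(-0.206))
(np.float64(0.8241758241758241), np.float64(1.0292036732051058), np.float64(0.43), np.float64(-0.206))
(np.float64(0.8181818181818182), np.float64(1.0292036732051058), np.float64(0.43), np.float64(-0.205))
(np.float64(0.7927461139896373), np.float64(1.0692036732051058), np.float64(0.431), np.float64(-0.205))
(np.float64(0.7914438502673797), np.float64(1.0292036732051058), np.float64(0.431), np.float64(-0.205))
```

>>> {"api": "drive_tool", "payload": {
  "deltas": [
    {"offset":[0,0,-0.06],"rotation":[0,0,0],"fingers":-1},
    {"offset":[0,0,0],"rotation":[0,0,0],"fingers":-1},
    {"offset":[0,0,0],"rotation":[0,0,0],"fingers":-1},
    {"offset":[0,0,0],"rotation":[0,0,0],"fingers":-1},
    {"offset":[0,0,0],"rotation":[0,0,0],"fingers":-1},
    {"offset":[0,0,0],"rotation":[0,0,0],"fingers":-1},
    {"offset":[0,0,0],"rotation":[0,0,0],"fingers":-1},
    {"offset":[0,0,0],"rotation":[0,0,0],"fingers":-1}
  ],
  "force": 60
}}

```text
t: 12.65
position: [0.4317, -0.2059, 0.0604]
eef_rot: [3.015, 0.881, 0.001]
force: [-0.8, 0.7, 3.7]
gripper_width: 0.0128
grasp_force: 59.1
```

>>> {"api": "drive_tool", "payload": {
  "deltas": [
    {"offset":[0,0,0.1],"rotation":[0,0,0],"fingers":-1},
    {"offset":[0,0,0.2],"rotation":[0,0,0],"fingers":-1},
    {"offset":[0,0,0.4],"rotation":[0,0,0],"fingers":-1},
    {"offset":[0,0,0.6],"rotation":[0,0,0],"fingers":-1},
    {"offset":[0,0,0.6],"rotation":[0,0,0],"fingers":-1},
    {"offset":[0,0,0.6],"rotation":[0,0,0],"fingers":-1},
    {"offset":[0,0,0.6],"rotation":[0,0,0],"fingers":-1},
    {"offset":[0,0,0.6],"rotation":[0,0,0],"fingers":-1}
  ]
}}

```text
t: 13.32
position: [0.4307, -0.2054, 0.1713]
eef_rot: [-3.014, -0.881, 0.002]
force: [0.0, 0.1, -3.2]
gripper_width: 0.0129
grasp_force: 58.8
```

>>> {"api": "drive_tool", "payload": {
  "deltas": [
    {"offset":[0,0,0.6],"rotation":[0,0,0],"fingers":-1},
    {"offset":[0,0,0.4],"rotation":[0,0,0],"fingers":-1},
    {"offset":[0,0,0.2],"rotation":[0,0,0],"fingers":-1},
    {"offset":[0,0,0],"rotation":[0,0,0],"fingers":-1},
    {"offset":[0,0,0],"rotation":[0,0,0],"fingers":-1}
  ]
}}

```text
t: 13.73
position: [0.431, -0.2056, 0.2064]
eef_rot: [-3.015, -0.881, 0.001]
force: [-0.1, 0.0, -2.2]
gripper_width: 0.0125
grasp_force: 58.9
```

```bash
python3 - <<'E'
from h import *
np.set_printoptions(precision=4,suppress=True)
s=bot.state();print(s['position'],s['eef_rot'],s['force'],s['wrist_torque'],s['qpos'])
snap('wrist','w6');snap('scene','s6')
a=cv2.resize(cv2.imread('pics/w6.png'),(400,300));b=cv2.resize(cv2.imread('pics/s6.png')[130:370,140:460],(400,300))
cv2.imwrite('pics/m6.png',np.hstack([a,b]))
E
```

```text
[ 0.431  -0.2056  0.2064] [-3.015  -0.8809  0.0009] [-0.0866  0.0363 -2.2039] [ 0.0336  0.0203 -0.0059] [-0.5363  0.0587  2.0014  0.      1.0823  0.466 ]
```

View pics/m6.png

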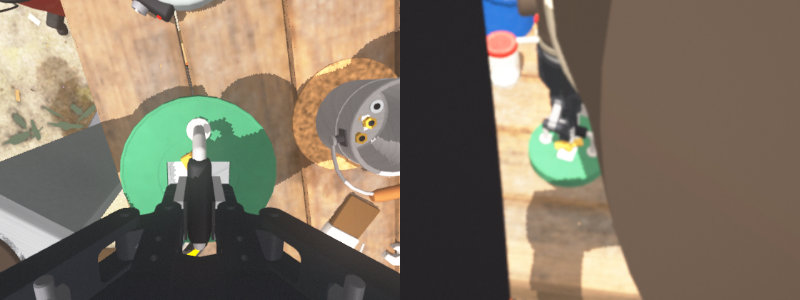

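>>> {"api": "drive_tool", "payload": {
  "deltas": [
    {"offset":[0.123,-0.156,0],"rotation":[0,0,0],"fingers":-1},
    {"offset":[0.246,-0.312,0],"rotation":[0,0,0],"fingers":-1},
    {"offset":[0.369,-0.468,0],"rotation":[0,0,0],"fingers":-1},
    {"offset":[0.369,-0.468,0],"rotation":[0,0,0],"fingers":-1},
    {"offset":[0.369,-0.468,0],"rotation":[0,0,0],"fingers":-1},
    {"offset":[0.369,-0.468,0],"rotation":[0,0,0],"fingers":-1},
    {"offset":[0.369,-0.468,0],"rotation":[0,0,0],"fingers":-1},
    {"offset":[0.369,-0.468,0],"rotation":[0,0,0],"fingers":-1}
  ]
}}

```text
t: 14.5
position: [0.5099, -0.3057, 0.2059]
eef_rot: [-3.015, -0.881, 0.001]
force: [-0.1, 0.1, -3.4]
gripper_width: 0.0126
grasp_force: 58.9
```

>>> {"api": "drive_tool", "payload": {
  "deltas": [
    {"offset":[0.369,-0.468,0],"rotation":[0,0,0],"fingers":-1},
    {"offset":[0.369,-0.468,0],"rotation":[0,0,0],"fingers":-1},
    {"offset":[0.369,-0.468,0],"rotation":[0,0,0],"fingers":-1},
    {"offset":[0.369,-0.468,0],"rotation":[0,0,0],"fingers":-1},
    {"offset":[0.246,-0.312,0],"rotation":[0,0,0],"fingers":-1},
    {"offset":[0.123,-0.156,0],"rotation":[0,0,0],"fingers":-1},
    {"offset":[0,0,0],"rotation":[0,0,0],"fingers":-1},
    {"offset":[0,0,0],"rotation":[0,0,0],"fingers":-1}
  ]
}}

```text
t: 15.17
position: [0.564, -0.3743, 0.2058]
eef_rot: [-3.014, -0.88, 0.002]
force: [1.1, 0.7, -2.7]
gripper_width: 0.0126
grasp_force: 58.9
```

```bash
python3 - <<'E'
from h import *
np.set_printoptions(precision=4,suppress=True)
s=bot.state();print(s['position'],s['eef_rot'],s['force'])
for n,f in(('wrist','w7'),('scene','s7'),('top','t7')):
    d=snap(n,f);P=cloud(d);h=cv2.cvtColor(d['img'],cv2.COLOR_RGB2HSV);D=np.hypot(P[...,0]-.564,P[...,1]+.374)
    ok=(d['range_z']>0)&(D<.08)
    q=P[ok&(np.abs(P[...,2]-.093)<.008)];print(f,'rimpts',len(q))
    m=ok&(h[...,0]>60)&(h[...,0]<95)&(h[...,1]>90)&(P[...,2]>.15)
    if m.sum()>50:
        k=np.argwhere(m)[:,::-1]; hull=cv2.convexHull(k.astype(np.int32))[:,0]
        q=np.array([P[b,a] for a,b in hull]); print('green',m.sum(),'z',np.median(P[m][:,2]),'fit',circfit(q[:,:2]))
a=cv2.resize(cv2.imread('pics/s7.png')[100:340,180:500],(400,300));b=cv2.resize(cv2.imread('pics/t7.png')[110:275,220:440],(400,300))
cv2.imwrite('pics/m7.png',np.hstack([a,b]))
E
```

```text
[ 0.564  -0.3743  0.2058] [-3.014  -0.8801  0.0018] [ 1.0725  0.6607 -2.6679]
w7 rimpts 0
green 20849 z 0.17342834696954781 fit (np.float64(0.5629686030001277), np.float64(-0.3736545569722869), np.float64(0.05889590872447651))
s7 rimpts 258
green 1089 z 0.17200477229243893 fit (np.float64(0.5598501681855458), np.float64(-0.3712409619889529), np.float64(0.057270830998837945))
t7 rimpts 0
green 348 z 0.17208201319727612 fit (np.float64(0.5655491662136681), np.float64(-0.36837459579060305), np.float64(0.0488827208603583))
```

View pics/m7.png

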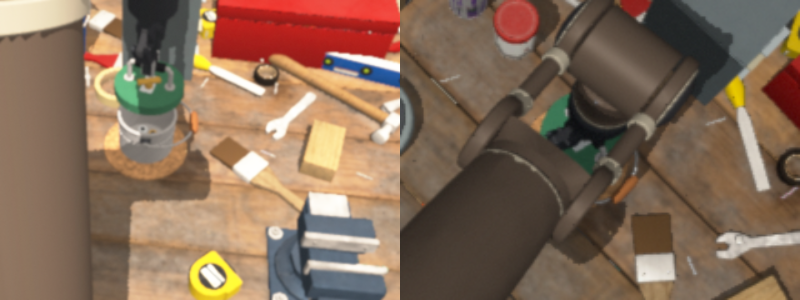

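The scene view shows the lid directly over the kettle at about (150,90), and the wrist fit puts it within 1–2 mm of the kettle's centre. Lowering.

>>> {"api": "drive_tool", "payload": {
  "deltas": [
    {"offset":[0,0,-0.2],"rotation":[0,0,0],"fingers":-1},
    {"offset":[0,0,-0.4],"rotation":[0,0,0],"fingers":-1},
    {"offset":[0,0,-0.4],"rotation":[0,0,0],"fingers":-1},
    {"offset":[0,0,-0.3],"rotation":[0,0,0],"fingers":-1},
    {"offset":[0,0,-0.2],"rotation":[0,0,0],"fingers":-1},
    {"offset":[0,0,-0.15],"rotation":[0,0,0],"fingers":-1},
    {"offset":[0,0,-0.1],"rotation":[0,0,0],"fingers":-1},
    {"offset":[0,0,0],"rotation":[0,0,0],"fingers":-1}
  ]
}}

```text
t: 15.98
position: [0.5639, -0.3741, 0.1533]
eef_rot: [-3.014, -0.881, 0.001]
force: [-1.2, 0.9, -2.8]
gripper_width: 0.0126
grasp_force: 58.8
```

>>> {"api": "drive_tool", "payload": {
  "deltas": [
    {"offset":[0,0,-0.05],"rotation":[0,0,0],"fingers":-1},
    {"offset":[0,0,-0.05],"rotation":[0,0,0],"fingers":-1},
    {"offset":[0,0,-0.05],"rotation":[0,0,0],"fingers":-1},
    {"offset":[0,0,0],"rotation":[0,0,0],"fingers":-1},
    {"offset":[0,0,0],"rotation":[0,0,0],"fingers":-1}
  ]
}}

```text
t: 16.4
position: [0.5644, -0.3744, 0.15]
eef_rot: [3.015, 0.881, 0.0]
force: [-0.5, -0.6, -3.6]
gripper_width: 0.0127
grasp_force: 58.8
```

>>> {"api": "drive_tool", "payload": {
  "deltas": [
    {"offset":[0,0,-0.05],"rotation":[0,0,0],"fingers":-1},
    {"offset":[0,0,-0.05],"rotation":[0,0,0],"fingers":-1},
    {"offset":[0,0,0],"rotation":[0,0,0],"fingers":-1},
    {"offset":[0,0,0],"rotation":[0,0,0],"fingers":-1}
  ]
}}

```text
t: 16.73
position: [0.5645, -0.3745, 0.1471]
eef_rot: [3.015, 0.881, 0.0]
force: [0.3, -0.1, -1.4]
gripper_width: 0.0126
grasp_force: 59.0
```

>>> {"api": "drive_tool", "payload": {
  "deltas": [
    {"offset":[0,0,-0.05],"rotation":[0,0,0],"fingers":-1},
    {"offset":[0,0,-0.05],"rotation":[0,0,0],"fingers":-1},
    {"offset":[0,0,0],"rotation":[0,0,0],"fingers":-1},
    {"offset":[0,0,0],"rotation":[0,0,0],"fingers":-1}
  ]
}}

```text
t: 17.07
position: [0.5642, -0.3742, 0.1437]
eef_rot: [-3.015, -0.881, 0.0]
force: [-0.4, 0.9, -2.1]
gripper_width: 0.0125
grasp_force: 59.0
```

>>> {"api": "drive_tool", "payload": {
  "deltas": [
    {"offset":[0,0,-0.05],"rotation":[0,0,0],"fingers":-1},
    {"offset":[0,0,0],"rotation":[0,0,0],"fingers":-1},
    {"offset":[0,0,0],"rotation":[0,0,0],"fingers":-1}
  ]
}}

```text
t: 17.32
position: [0.5645, -0.3744, 0.1425]
eef_rot: [3.015, 0.881, 0.0]
force: [0.2, 1.0, -1.8]
gripper_width: 0.0128
grasp_force: 59.1
```

>>> {"api": "drive_tool", "payload": {
  "deltas": [
    {"offset":[0,0,-0.04],"rotation":[0,0,0],"fingers":-1},
    {"offset":[0,0,-0.03],"rotation":[0,0,0],"fingers":-1},
    {"offset":[0,0,0],"rotation":[0,0,0],"fingers":-1},
    {"offset":[0,0,0],"rotation":[0,0,0],"fingers":-1}
  ]
}}

```text
t: 17.65
position: [0.5646, -0.3745, 0.1424]
eef_rot: [3.015, 0.881, 0.0]
force: [-3.7, 2.6, 6.4]
gripper_width: 0.0126
grasp_force: 60.1
```

```bash
python3 - <<'E'
from h import *
np.set_printoptions(precision=4,suppress=True)
s=bot.state();print(s['position'],s['force'],s['wrist_torque'])
d=snap('wrist','w8');P=cloud(d);h=cv2.cvtColor(d['img'],cv2.COLOR_RGB2HSV)
m=(d['range_z']>0)&(np.hypot(P[...,0]-.564,P[...,1]+.374)<.08)&(h[...,0]>60)&(h[...,0]<95)&(h[...,1]>90)&(P[...,2]>.08)
q=P[m];A=np.c_[q[:,:2]-[.564,-.374],np.ones(len(q))];print('plane',np.linalg.lstsq(A,q[:,2],rcond=None)[0],np.median(q[:,2]))
E
```

```text
[ 0.5646 -0.3745  0.1424] [-3.663   2.6404  6.4215] [0.2949 0.4622 0.0398]
plane [-0.007   0.0104  0.1101] 0.11010665575413744
```

>>> {"api": "drive_tool", "payload": {
  "deltas": [
    {"offset":[0,0,0.06],"rotation":[0,0,0],"fingers":-1},
    {"offset":[0,0,0],"rotation":[0,0,-0.4],"fingers":-1},
    {"offset":[0,0,0],"rotation":[0,0,-0.8],"fingers":-1},
    {"offset":[0,0,0],"rotation":[0,0,-0.8],"fingers":-1},
    {"offset":[0,0,0],"rotation":[0,0,-0.8],"fingers":-1},
    {"offset":[0,0,0],"rotation":[0,0,-0.8],"fingers":-1},
    {"offset":[0,0,0],"rotation":[0,0,-0.8],"fingers":-1},
    {"offset":[0,0,0],"rotation":[0,0,-0.8],"fingers":-1}
  ]
}}

```text
t: 18.37
position: [0.565, -0.3748, 0.1424]
eef_rot: [3.14, 0.031, 0.003]
force: [0.7, -0.6, -0.1]
gripper_width: 0.0126
grasp_force: 59.3
```

>>> {"api": "drive_tool", "payload": {
  "deltas": [
    {"offset":[0,0,0],"rotation":[0,0,-0.8],"fingers":-1},
    {"offset":[0,0,0],"rotation":[0,0,-0.8],"fingers":-1},
    {"offset":[0,0,0],"rotation":[0,0,-0.8],"fingers":-1},
    {"offset":[0,0,0],"rotation":[0,0,-0.8],"fingers":-1},
    {"offset":[0,0,0],"rotation":[0,0,-0.8],"fingers":-1},
    {"offset":[0,0,0],"rotation":[0,0,-0.8],"fingers":-1},
    {"offset":[0,0,0],"rotation":[0,0,-0.3],"fingers":-1},
    {"offset":[0,0,0],"rotation":[0,0,0],"fingers":-1}
  ]
}}

```text
t: 19.03
position: [0.5648, -0.3749, 0.1425]
eef_rot: [3.039, -0.793, 0.002]
force: [0.2, -1.3, 0.5]
gripper_width: 0.0127
grasp_force: 59.4
```

```bash
python3 - <<'E'
from h import *
np.set_printoptions(precision=4,suppress=True)
s=bot.state();print(s['position'],s['eef_rot'],s['force'],s['wrist_torque'])
snap('wrist','w9');a=cv2.imread('pics/w9.png')
cv2.imwrite('pics/m9.png',cv2.resize(a[180:390,140:420],(800,600),interpolation=cv2.INTER_CUBIC))
E
```

```text
[ 0.5648 -0.3749  0.1425] [ 3.039  -0.7929  0.0023] [ 0.2068 -1.2658  0.4602] [-0.1319 -0.0869 -0.0163]
```

View pics/m9.png

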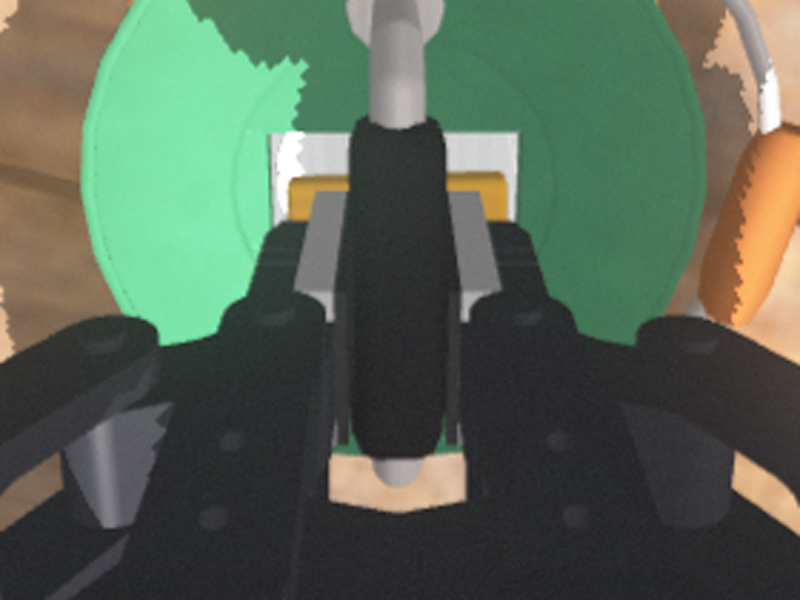

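The brass T, its edge running from (290,180) to (508,173), lies parallel inside the slot from (270,132) to (518,132). It is aligned to about 0.03 rad. I lift slowly.

>>> {"api": "drive_tool", "payload": {
  "deltas": [
    {"offset":[0,0,0.05],"rotation":[0,0,0],"fingers":-1},
    {"offset":[0,0,0.08],"rotation":[0,0,0],"fingers":-1},
    {"offset":[0,0,0.1],"rotation":[0,0,0],"fingers":-1},
    {"offset":[0,0,0.1],"rotation":[0,0,0],"fingers":-1},
    {"offset":[0,0,0],"rotation":[0,0,0],"fingers":-1},
    {"offset":[0,0,0],"rotation":[0,0,0],"fingers":-1}
  ]
}}

```text
t: 19.58
position: [0.5645, -0.3744, 0.1524]
eef_rot: [3.04, -0.792, 0.001]
force: [-0.3, 0.5, -2.3]
gripper_width: 0.0124
grasp_force: 59.1
```

>>> {"api": "drive_tool", "payload": {
  "deltas": [
    {"offset":[0,0,0.1],"rotation":[0,0,0],"fingers":-1},
    {"offset":[0,0,0.2],"rotation":[0,0,0],"fingers":-1},
    {"offset":[0,0,0.2],"rotation":[0,0,0],"fingers":-1},
    {"offset":[0,0,0.3],"rotation":[0,0,0],"fingers":-1},
    {"offset":[0,0,0.4],"rotation":[0,0,0],"fingers":-1},
    {"offset":[0,0,0.4],"rotation":[0,0,0],"fingers":-1},
    {"offset":[0,0,0.4],"rotation":[0,0,0],"fingers":-1},
    {"offset":[0,0,0.4],"rotation":[0,0,0],"fingers":-1}
  ]
}}

```text
t: 20.25
position: [0.5647, -0.3746, 0.2261]
eef_rot: [3.039, -0.792, 0.002]
force: [-0.6, -0.1, -1.2]
gripper_width: 0.0128
grasp_force: 59.1
```

>>> {"api": "drive_tool", "payload": {
  "deltas": [
    {"offset":[0,0,0.3],"rotation":[0,0,0],"fingers":-1},
    {"offset":[0,0,0.2],"rotation":[0,0,0],"fingers":-1},
    {"offset":[0,0,0.1],"rotation":[0,0,0],"fingers":-1},
    {"offset":[0,0,0],"rotation":[0,0,0],"fingers":-1},
    {"offset":[0,0,0],"rotation":[0,0,0],"fingers":-1},
    {"offset":[0,0,0],"rotation":[0,0,0],"fingers":-1}
  ]
}}

```text
t: 20.75
position: [0.5638, -0.3739, 0.2409]
eef_rot: [-3.039, 0.792, 0.003]
force: [0.6, 0.2, -1.7]
gripper_width: 0.0124
grasp_force: 59.1
```

```bash
python3 - <<'E'
from h import *
np.set_printoptions(precision=4,suppress=True)
s=bot.state();print(s['position'],s['eef_rot'],s['force'])
snap('scene','s10')
cv2.imwrite('pics/m10.png',cv2.resize(cv2.imread('pics/s10.png')[100:280,180:420],(800,600),interpolation=cv2.INTER_CUBIC))
E
```

```text
[ 0.5638 -0.3739  0.2409] [-3.0393  0.7923  0.0028] [ 0.5993  0.2192 -1.7119]
```

View pics/m10.png

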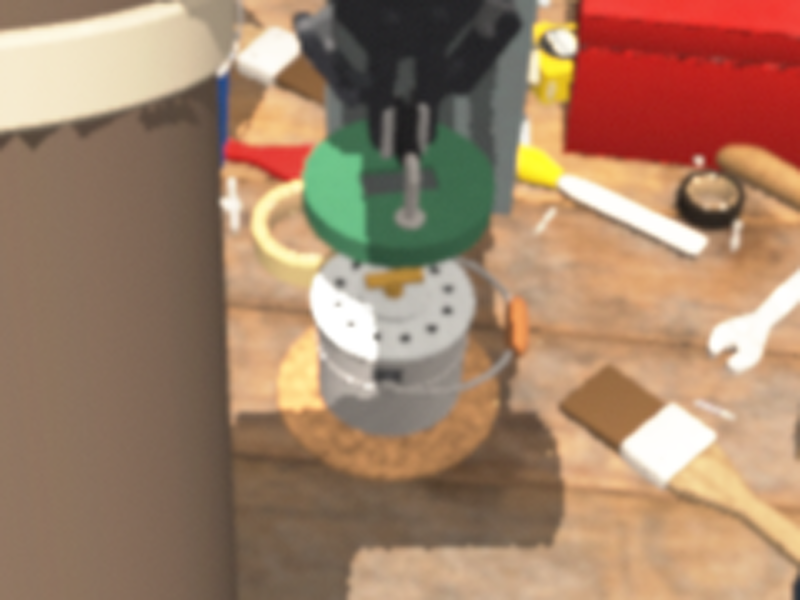

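The inner lid sits flat in the kettle with its T at about (395,280). The green lid is held level above it at (400,190), and the bail is down at the right, (517,327).

```bash
python3 -c "
from plant import bot
print(bot.close_job())"
```

```text
the job is handed in; nothing more can be done
None
```

The job is handed in at about 21 s of the 64 s limit. The kettle stands upright on the cork mat with the bail folded down and the vented lid seated. The green lid is held level with its plate about 120 mm above the inner lid's origin. The jar, brush and tape measure were not touched, and the hand-in gave no verdict.

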